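# Grinder eye shield down, then start

### The arm

A 6-joint arm with a two-finger parallel gripper is mounted at the origin on the work surface. World frame = base frame: x ahead of the robot, y to its left, z up, the work surface at z = 0. Lengths are in m, angles in rad, forces in N, time in s.
With the tool pointing down it reaches from about 0.325 to 0.775 m from the base axis. Payload 5.5 kg.
Tool frame: the origin (TCP) lies midway between the tips of the shut fingers; the grasp point (between the pads) lies 19 mm behind it; z points along the fingers, y is the line along which they close (so a half turn about z gives the same grasp; the last joint's range is limited). The gripper opens to 85 mm and grips with 20 to 120 N. Pads are 22 mm wide; open, the fingers measure 114 mm over their backs; the gripper's body (76 mm by 85 mm) begins 54 mm behind the grasp point. The pads swing forward as they close: fully open they stand 13 mm farther back than shut.
Start: joints at [1.072, 0.091, 1.231, -0, 1.82, -0.057], TCP at [0.257, 0.542, 0.231] pointing down, gripper open.
Joint ranges: [-2.87, 2.87], [-0.86, 2.18], [0.17, 2.46], [-1.51, 4.65], [0.06, 2.69], [-2.65, 2.65]. Speed limits (rad/s): [2.57, 2.57, 3.01, 3.14, 3.14, 3.14].

### API

Orientations are given as a 3x3 rotation matrix whose columns are the frame's x, y, z axes.
In Python, from workcell import readout, viewer, workorder gives the robot as it stands.
- The arm moves only by the shell command python3 -m jog 'ROWS' [FORCE]. ROWS is JSON, a list of rows, each a list of 7 numbers: the shift along the tool's x, y, z in units of 0.75 m (1.0 is 0.75 m), then the turn, a rotation vector about the tool's x, y, z in units of 180 degrees (1.0 is 180 degrees), then the opening, from 0 (shut) to 1 (fully open). In form: [[tx, ty, tz, ax, ay, az, fingers], ...]. A call has 1 to 12 rows; each row shifts and turns the commanded pose from where the row before left it, along the tool's axes as they then stand; what a row does not reach is not made up. A row lasts 1/12 s, in which the tool goes at most 41.7 mm and 7.16 degrees, less where a joint would pass 70% of its speed; a pose out of reach is approached as far as the arm can. A call with a number of a shift or a turn outside -1 to 1 is refused whole. A call with a gripper value outside its range is refused whole. The fingers move at their own pace and stop on an object; FORCE is the grip in N (left out, the last holds). Time passes only in rows, so rows that do not move let the fingers close. It gives the time, the measured TCP pose, the force, the opening and the grip force at its end, in the units of the state.
- readout.sense(): the state, without advancing time (a new reading comes with each control period).
- viewer.camera(name): name is "scene" or "top" or "wrist"; returns a dict with "pixels" (400x640x3 uint8, red, green, blue), "intrinsics" (3x3 intrinsics, pixels), "view" (4x4, takes a point from world to camera coordinates). Camera axes: x right, y down, z forward; pixel columns grow to the right and rows downward; lengths in m; the calibration is good to about 2 mm. A picture is of the moment at which its call begins. There is no depth.
- workorder.close_job(): hands the job in; it is judged then, once.
The state is a dict: "clock": time; "joints": joint angles; "qd": joint speeds; "effort": joint torques, N m; "tool_pos": TCP position; "ee_rot": TCP orientation; "contact_force": force on the tool from outside, world axes, zero at the start; "torque": the same for the moment, N m; "finger_gap": opening from 0.0 (shut) to 1.0 (fully open); "grip_force": force on a finger pad.
Only numpy, scipy, OpenCV 4.12 (cv2) and the standard library are available. Lean on these libraries where they do the work, as an engineer would, in place of code of your own. Each camera call takes 0.05 s, during which the arm holds its last target. There are 200 camera calls.

### The job

Get the bench grinder running safely: push the yellow-framed eye shield over and down onto its stop, then gently press the green start button all the way in with the fingertips, let it spring back and withdraw. Do not press the red or blue button, leave the black-framed shield up as it is, and do not shift or pick up any of the loose things.

Things in the scene. Friction and masses are not known exactly. Their poses are not given: they have to be found in the camera images.
- yellow_shield (a joint): Angle of the yellow-framed eye shield (rad). 0: pane stands straight up; grows as its free edge swings towards the operator (the unit's -x) and down; 1.57: level; 1.8: on its stop, 13 degrees below level. Starts at 0.15 to 0.45, is held by friction, stays where it is left; about 1 N at the free edge swings it. Push it from behind (+x side), then from above.
- yellow_hinge (a point): Middle of the yellow shield's hinge axis, 225 mm above the bench; its axes are those of the wheel unit (x away from the operator, y along the hinge, z up). A steel bracket 30 mm wide holds it from below.
- yellow_edge (a point): Middle of the yellow shield's free edge, 115 mm from the hinge axis; moves with the shield: a clear pane in a yellow frame, 90 mm wide, 6 mm thick. Its z axis points from the hinge to this edge, its x axis out of the pane's back (upper when down) face.
- yellow_unit: The wheel unit under the yellow shield, with a white wheel. Fixed at either end of the grinder, 250 mm from the other. Origin on the bench under the wheel; x away from the operator, y along the axle. Wheel 146 mm across, centre 130 mm up, in a grey band guard 46 mm wide, up to x = 95 and z = 220 mm; a tool rest in front reaches x = -125 mm at 123 mm height.
- black_shield (a joint): Angle of the black-framed eye shield (rad), same make and same joint values as the yellow one; starts nearly upright too. Leave alone.
- black_edge (a point): Middle of the black shield's free edge, 115 mm from its hinge axis.
- black_unit: The wheel unit under the black shield, with a dark grey wheel; otherwise the same as yellow_unit.
- motor: Grey motor of the grinder between the two wheel units, fixed: 132 mm across, 130 mm long along y, axle at 130 mm height, top at 198 mm; origin on the bench below the middle of the axle.
- station: Fixed grey push-button station, a box 225 (its x) x 85 x 46 mm; origin at the centre of its underside. Three buttons stand in a row along its x, 70 mm apart, in any order: green start, red stop, blue lamp.
- start (a joint): Travel of the green start button (m): 0 out, 0.006 fully in. It springs back; about 1.5 N starts it moving, 5 N holds it fully in.
- start_top (a point): Centre of the green button's cap top, 68 mm above the bench when out. The cap is 36 mm across and stands 10 mm above its 52 mm wide black collar when out; it is pressed straight down.
- start_base: The green button's black collar, 52 mm across, 12 mm high; origin at the centre of its underside on the station's top face (46 mm above the bench).
- stop (a joint): Travel of the red stop button (m): 0 out, 0.006 fully in. Leave alone.
- stop_top (a point): Centre of the red button's cap top; same make as the green one.
- lamp (a joint): Travel of the blue lamp button (m): 0 out, 0.006 fully in. Leave alone.
- lamp_top (a point): Centre of the blue button's cap top; same make as the green one.
- oil_can: Loose plastic oil bottle, upright, blue with a red cap, 56 mm across, 130 mm tall; origin at the centre of its underside. Leave alone.
- wrench: Loose steel wrench lying flat in front of the grinder; about 180 mm long along its x. Leave alone.
- screwdriver: Loose screwdriver with an orange handle, lying flat, about 200 mm long along its x. Leave alone.
- spare_wheel: Loose spare grinding wheel lying flat, grey ring 140 mm across, 20 mm thick; origin at the centre of its underside. Leave alone.
- red_box: Loose red and brown cardboard carton 160 (its x) x 120 x 55 mm; origin at the centre of its underside. Leave alone.
- jar: Loose amber jar with a steel cap, 70 mm across, 90 mm tall; origin at the centre of its underside. Leave alone.
- bushing: Loose flanged brass bushing, 56 mm across, 45 mm tall; origin at the centre of its underside. Leave alone.

How it is judged:
By the outcome, as a careful person would: the job done as asked, in the order asked, and still so for the second after the job is handed in, with the robot touching nothing.
It also fails if it takes over 51 s, if anything falls off the work surface, if the arm or the gripper's body presses on something with over 40 N, if the wrist force passes 120 N, or if a joint passes its speed limit or range.

## Working session

There is one attempt and no reset: what is moved stays moved. The work goes in short steps, Python scripts to look and compute and a shell command to move; the robot and the scene stay as the last step left them, time stands still between calls to the robot, and variables do not carry over. Pictures are saved under pics/ and viewed, at most 10 in all, crops included, and the job is handed in when it is done.

```bash
mkdir -p pics; python3 - <<'E'
from workcell import readout, viewer
import cv2,pickle
s=readout.sense();print({k:s[k] for k in('clock','tool_pos','ee_rot','contact_force','finger_gap')})
d={}
for n in('scene','top'):
    c=viewer.camera(n);d[n]=c;cv2.imwrite(f'pics/{n}0.png',c['pixels'][:,:,::-1]);print(n,c['intrinsics'],c['view'])
pickle.dump(d,open('c0.pkl','wb'))
E
```

```text
{'clock': 0.0, 'tool_pos': array([0.25640832, 0.54213522, 0.23014018]), 'ee_rot': array([[-9.03974501e-01,  4.27585293e-01, -9.58598326e-04],
       [ 4.27586350e-01,  9.03972836e-01, -1.73929682e-03],
       [ 1.22849105e-04, -1.98216354e-03, -9.99998028e-01]]), 'contact_force': array([0.83588041, 0.17704797, 0.3608101 ]), 'finger_gap': 0.9971895704058492}
scene [[486.21914695   0.         314.45524417]
 [  0.         486.21914695 192.71826611]
 [  0.           0.           1.        ]] [[-0.23802043  0.97119438  0.01130248  0.1612997 ]
 [ 0.81704909  0.20650727 -0.53831731 -0.31327508]
 [-0.52514479 -0.11889584 -0.84266644  2.12903454]
 [ 0.          0.          0.          1.        ]]
top [[441.40696679   0.         315.38191343]
 [  0.         441.40696679 196.76489845]
 [  0.           0.           1.        ]] [[-0.02352074 -0.99948555 -0.02180395 -0.02542087]
 [-0.98072662  0.02729983 -0.19346841  0.56481361]
 [ 0.19396412  0.01683319 -0.98086419  1.32373273]
 [ 0.          0.          0.          1.        ]]
```

View pics/scene0.png

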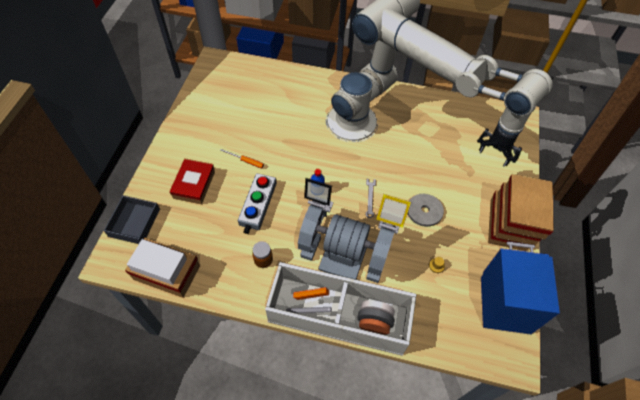

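View pics/top0.png

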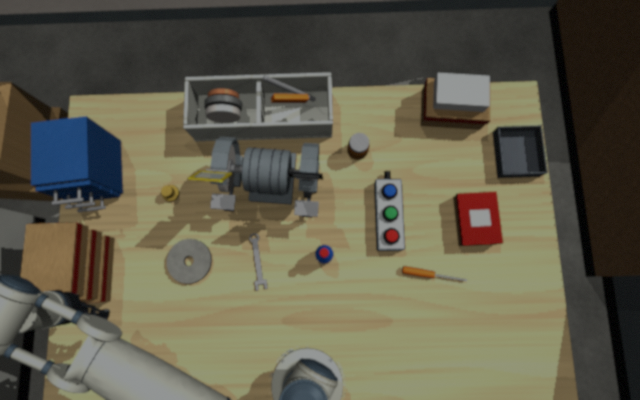

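```bash
cat > h.py <<'E'
import numpy as np,cv2,pickle
def ray(c,uv):
    V=np.array(c['view']);R=V[:3,:3];o=-R.T@V[:3,3]
    return o,R.T@(np.linalg.inv(c['intrinsics'])@np.array([uv[0],uv[1],1.]))
def plane(c,uv,z):
    o,d=ray(c,uv);return o+d*(z-o[2])/d[2]
def proj(c,p):
    q=np.array(c['view'])@np.append(p,1);q=np.array(c['intrinsics'])@q[:3];return q[:2]/q[2]
def tri(c1,u1,c2,u2):
    P=[np.array(c['intrinsics'])@np.array(c['view'])[:3] for c in(c1,c2)]
    X=cv2.triangulatePoints(P[0],P[1],np.float64(u1).reshape(2,1),np.float64(u2).reshape(2,1))
    X=(X[:3]/X[3]).ravel()
    return X,np.linalg.norm(proj(c1,X)-u1)
def blobs(c,lo,hi,amin=15):
    m=cv2.inRange(cv2.cvtColor(c['pixels'],cv2.COLOR_RGB2HSV),lo,hi)
    n,l,s,ce=cv2.connectedComponentsWithStats(m)
    return m,[(ce[i].round(1),s[i]) for i in range(1,n) if s[i][4]>=amin]
E
python3 - <<'E'
from h import *
d=pickle.load(open('c0.pkl','rb'))
for n in d:
    c=d[n]
    for col,lo,hi in(('green',(50,100,40),(85,255,255)),('blue',(105,130,60),(125,255,255)),('red',(0,170,80),(5,255,255)),('yel',(22,170,90),(32,255,255))):
        for ce,s in blobs(c,lo,hi)[1]: print(n,col,ce,s,plane(c,ce,.068).round(3))
a=cv2.resize(d['scene']['pixels'][160:290,230:450],None,fx=3.6,fy=3.6,interpolation=cv2.INTER_CUBIC)
b=cv2.resize(d['top']['pixels'][125:225,180:340],None,fx=5,fy=5,interpolation=cv2.INTER_CUBIC)
cv2.imwrite('pics/a.png',a[:,:,::-1]);cv2.imwrite('pics/b.png',b[:,:,::-1])
E
```

```text
scene green [256.4 195.7] [252 192  10   9  72] [ 0.51  -0.268  0.068]
scene blue [189.2   2.4] [185   0   9   6  45] [-0.508 -0.941  0.068]
scene blue [255.  40.] [237  27  38  30 723] [-0.322 -0.536  0.068]
scene blue [317.6 178.5] [311 175  13   8  69] [ 0.377 -0.062  0.068]
scene blue [250.4 210.8] [246 207  10   9  75] [ 0.578 -0.269  0.068]
scene blue [519.2 291.3] [ 482  249   78   84 5390] [0.657 0.706 0.068]
scene red [191.2 179.1] [170 160  43  39 851] [ 0.499 -0.534  0.068]
scene red [317.5 171.7] [315 169   6   6  25] [ 0.345 -0.07   0.068]
scene red [261.9 180.5] [257 177  10   8  59] [ 0.438 -0.268  0.068]
scene yel [392.6 209.8] [376 194  34  33 259] [0.445 0.242 0.068]
scene yel [432.3 267.7] [430 264   7   7  18] [0.642 0.411 0.068]
top green [390.2 212.8] [384 207  13  13 134] [ 0.505 -0.268  0.068]
top blue [ 73.4 154.9] [  31  118   91   77 5623] [0.719 0.729 0.068]
top blue [389.5 190.3] [384 185  12  12 119] [ 0.575 -0.27   0.068]
top blue [324.1 255.3] [316 246  17  17 102] [ 0.381 -0.062  0.068]
top red [478.8 218.7] [ 457  193   45   52 1547] [ 0.48  -0.535  0.068]
top red [391.4 235.4] [386 230  12  12 116] [ 0.436 -0.268  0.068]
top red [323.8 252.6] [321 250   6   6  25] [ 0.389 -0.061  0.068]
top yel [209.5 178. ] [189 173  42   8  65] [0.631 0.29  0.068]
```

View pics/a.png

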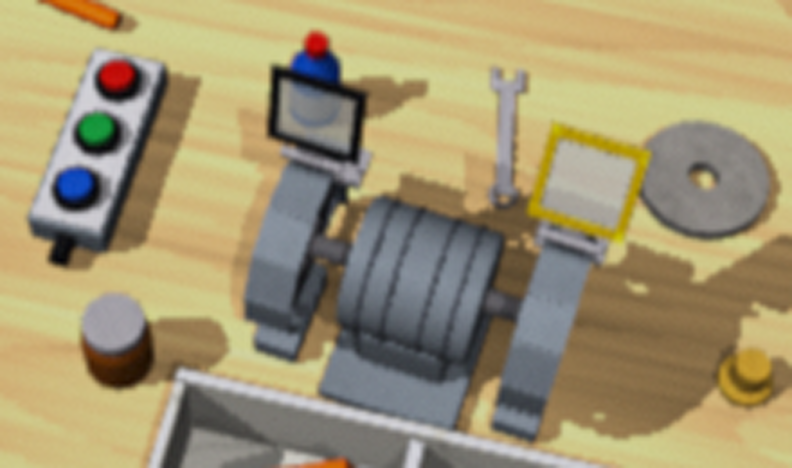

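View pics/b.png

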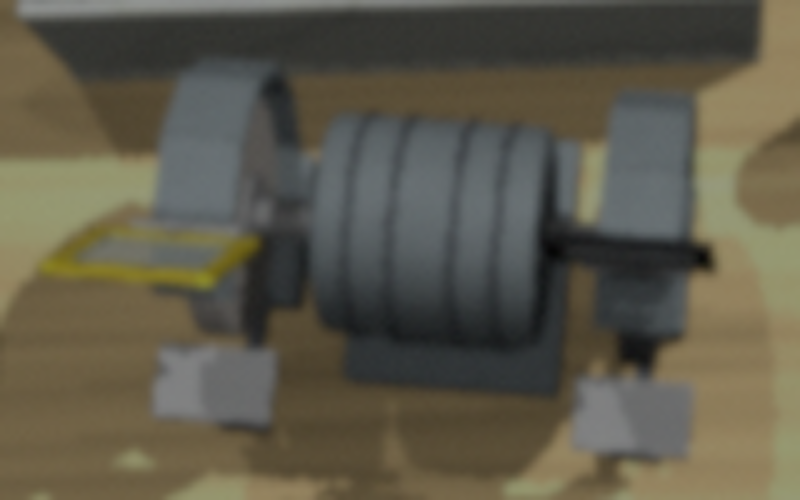

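```bash
python3 - <<'E'
from h import *
d=pickle.load(open('c0.pkl','rb'));S,T=d['scene'],d['top']
s=lambda u,v:((u+.5)/3.6-.5+230,(v+.5)/3.6-.5+160)
t=lambda u,v:((u+.5)/5-.5+180,(v+.5)/5-.5+125)
P={}
for n,a,b in(('e+',(648,152),(42,268)),('e-',(556,126),(212,282)),('h+',(622,238),(95,230)),('h-',(528,205),(262,240))):
    X,e=tri(S,s(*a),T,t(*b));P[n]=X;print(n,X.round(4),round(e,2))
E=(P['e+']+P['e-'])/2;H=(P['h+']+P['h-'])/2
w=P['e+']-P['e-'];print('E',E,'H',H,'w',np.linalg.norm(w),'yaw',np.degrees(np.arctan2(-w[0],w[1])))
v=E-H;print(np.linalg.norm(v),'ang',np.arctan2(np.hypot(*v[:2]),v[2]))
# tool rests (z .123): front corners -> yaw
for q in((152,418),(275,428),(575,455),(692,458),(600,93-0),(160,150)):print(q,plane(T,t(*q),.123).round(3))
# black edge
for n,a,b in(('be',(275,68),(712,262)),('b2',(367,93),(712,262)),('b-',(367,93),(560,245))):
    X,e=tri(S,s(*a),T,t(*b));print(n,X.round(3),e)
E
```

```text
e+ [0.5663 0.2756 0.3302] 0.06
e- [0.5572 0.1921 0.326 ] 0.46
h+ [0.6077 0.2729 0.2471] 0.18
h- [0.5978 0.183  0.2512] 0.49
E [0.561742   0.23383921 0.32806886] H [0.60274132 0.2279396  0.24916458] w 0.08405225296753083 yaw -6.215552978461451
0.08911584651765868 ang 0.4834158506868131
(152, 418) [0.525 0.272 0.123]
(275, 428) [0.517 0.199 0.123]
(575, 455) [0.496 0.021 0.123]
(692, 458) [ 0.492 -0.047  0.123]
(600, 93) [0.718 0.003 0.123]
(160, 150) [0.69  0.271 0.123]
be [ 0.56  -0.061  0.329] 0.24445547913017615
b2 [ 0.56  -0.015  0.315] 12.07731737784235
b- [0.569 0.02  0.332] 1.690972215504008
```

```bash
python3 -m jog '[[0,0,-0.038,0,0,-0.0357,0],[0,0,-0.038,0,0,-0.0357,0],[0,0,-0.038,0,0,-0.0357,0],[0,0,-0.038,0,0,0,0],[0,0,-0.038,0,0,0,0],[0,0,-0.038,0,0,0,0],[0,0,0,0,0,0,0]]'
cat >> h.py <<'E'
def todo(*targets):
    from workcell import readout
    s=readout.sense();R=np.array(s['ee_rot']);p=np.array(s['tool_pos'])
    print('t',s['clock'],'p',p.round(4),'F',np.round(s['contact_force'],1),'yaw_y',np.degrees(np.arctan2(R[1,1],R[0,1])).round(2),'gap',s['finger_gap'])
    for t in targets: t=np.array(t);print(t.round(3),'units',(R.T@(t-p)/.75).round(4));p=t
E
python3 -c "
from h import *
todo((.665,.222,.40),(.665,.222,.295))"
```

```text
clock: 0.68
tool_pos: [0.2565, 0.5423, 0.4088]
ee_rot: [[-0.994, 0.105, 0.004], [0.105, 0.994, 0.008], [-0.003, 0.008, -1.0]]
contact_force: [-0.0, 0.1, 1.6]
finger_gap: 0.008
grip_force: 0.0
t 0.6833 p [0.2565 0.5423 0.4088] F [-0.   0.1  1.6] yaw_y 83.96 gap 0.0083368577814833
[0.665 0.222 0.4  ] units [-0.5865 -0.3676  0.0107]
[0.665 0.222 0.295] units [ 0.0005 -0.0012  0.14  ]
```

```bash
python3 -m jog '[[-0.0293,-0.0184,0,0,0,0,0],[-0.0293,-0.0184,0,0,0,0,0],[-0.0293,-0.0184,0,0,0,0,0],[-0.0293,-0.0184,0,0,0,0,0],[-0.0293,-0.0184,0,0,0,0,0],[-0.0293,-0.0184,0,0,0,0,0],[-0.0293,-0.0184,0,0,0,0,0],[-0.0293,-0.0184,0,0,0,0,0],[-0.0293,-0.0184,0,0,0,0,0],[-0.0293,-0.0184,0,0,0,0,0]]'
python3 -m jog '[[-0.0293,-0.0184,0,0,0,0,0],[-0.0293,-0.0184,0,0,0,0,0],[-0.0293,-0.0184,0,0,0,0,0],[-0.0293,-0.0184,0,0,0,0,0],[-0.0293,-0.0184,0,0,0,0,0],[-0.0293,-0.0184,0,0,0,0,0],[-0.0293,-0.0184,0,0,0,0,0],[-0.0293,-0.0184,0,0,0,0,0],[-0.0293,-0.0184,0,0,0,0,0],[-0.0293,-0.0184,0,0,0,0,0],[0,0,0,0,0,0,0]]'
python3 - <<'E'
from h import *
H=np.array([.613,.228]);ux=np.array([.9945,-.105])
T=[]
for th in(.3,.6,.8,1.0,1.2,1.4,1.57,1.8):
    x=-.08*np.sin(th)+.003*np.cos(th)+.013;z=.08*np.cos(th)+.003*np.sin(th)
    T.append([*(H+ux*x),.225+z])
todo((.66,.222,.295),*T)
from workcell import viewer
c=viewer.camera('scene');cv2.imwrite('pics/s1.png',cv2.resize(c['pixels'][130:290,290:490],None,fx=3,fy=3)[:,:,::-1])
E
```

```text
clock: 1.52
tool_pos: [0.4615, 0.3812, 0.4013]
ee_rot: [[-0.994, 0.105, -0.001], [0.105, 0.994, -0.001], [0.001, -0.001, -1.0]]
contact_force: [0.1, -1.0, -0.4]
finger_gap: 0.001
grip_force: 0.0
clock: 2.43
tool_pos: [0.6684, 0.2182, 0.3973]
ee_rot: [[-0.994, 0.11, -0.005], [0.11, 0.994, -0.003], [0.005, -0.003, -1.0]]
contact_force: [-0.5, -0.9, -1.2]
finger_gap: -0.004
grip_force: 0.0
t 2.4333 p [0.6684 0.2182 0.3973] F [-0.5 -0.9 -1.2] yaw_y 83.67 gap -0.0036238333759696663
[0.66  0.222 0.295] units [0.011  0.0043 0.1364]
[0.605 0.229 0.302] units [ 0.0736  0.001  -0.0094]
[0.583 0.231 0.293] units [ 0.0292 -0.0001  0.0129]
[0.571 0.232 0.283] units [ 0.0167 -0.      0.0132]
[0.561 0.234 0.271] units [ 0.0138 -0.      0.0163]
[0.553 0.234 0.257] units [0.0103 0.     0.0187]
[0.548 0.235 0.242] units [0.0064 0.     0.0203]
[0.546 0.235 0.228] units [0.0021 0.     0.018 ]
[0.548 0.235 0.21 ] units [-0.002   0.0001  0.0244]
```

View pics/s1.png

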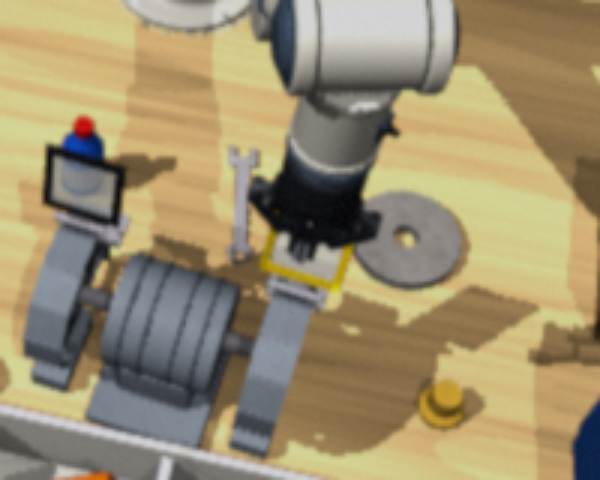

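```bash
python3 -m jog '[[0.002,0.001,0.0272,0,0,0.0018,0],[0.002,0.001,0.0272,0,0,0,0],[0.002,0.001,0.0272,0,0,0,0],[0.002,0.001,0.0272,0,0,0,0],[0.003,0.001,0.0272,0,0,0,0],[0,0,0,0,0,0,0]]'
python3 -m jog '[[0.02,0,-0.003,0,0,0,0],[0.02,0,-0.003,0,0,0,0],[0.02,0,-0.003,0,0,0,0],[0.0135,0,0,0,0,0,0],[0.0146,0,0.0064,0,0,0,0],[0.0146,0,0.0064,0,0,0,0],[0.0167,0,0.0132,0,0,0,0],[0,0,0,0,0,0,0]]'
python3 -c "
from h import *
todo((.561,.234,.271),(.553,.234,.257),(.548,.235,.242),(.546,.235,.228),(.548,.235,.21))"
```

```text
clock: 2.98
tool_pos: [0.6545, 0.2272, 0.294]
ee_rot: [[-0.994, 0.109, -0.009], [0.109, 0.994, -0.002], [0.009, -0.003, -1.0]]
contact_force: [0.0, 0.2, -2.0]
finger_gap: -0.004
grip_force: 0.0
clock: 3.65
tool_pos: [0.5658, 0.2371, 0.2883]
ee_rot: [[-0.994, 0.109, -0.0], [0.109, 0.994, 0.001], [0.0, 0.0, -1.0]]
contact_force: [-0.2, -0.5, -0.1]
finger_gap: -0.002
grip_force: 0.0
t 3.65 p [0.5658 0.2371 0.2883] F [-0.2 -0.5 -0.1] yaw_y 83.74 gap -0.0016364821663254017
[0.561 0.234 0.271] units [ 0.0059 -0.0049  0.023 ]
[0.553 0.234 0.257] units [ 0.0106 -0.0012  0.0187]
[0.548 0.235 0.242] units [0.0068 0.0006 0.02  ]
[0.546 0.235 0.228] units [ 0.0026 -0.0003  0.0187]
[0.548 0.235 0.21 ] units [-0.0027  0.0003  0.024 ]
```

```bash
python3 -m jog '[[0.0059,-0.003,0.012,0,0,0,0],[0.003,0,0.012,0,0,0,0],[0.006,0,0.01,0,0,0,0],[0.005,0,0.01,0,0,0,0],[0.0034,0,0.01,0,0,0,0],[0.0034,0,0.01,0,0,0,0],[0.0013,0,0.0094,0,0,0,0],[0.0013,0,0.0094,0,0,0,0],[0,0,0.008,0,0,0,0],[0,0,0.006,0,0,0,0],[0,0,0,0,0,0,0]]'
python3 - <<'E'
from h import *
todo((.548,.235,.21))
from workcell import viewer
for n,(a,b,e,f) in dict(scene=(130,290,290,490),top=(120,240,150,350)).items():
    c=viewer.camera(n);cv2.imwrite(f'pics/{n}2.png',cv2.resize(c['pixels'][a:b,e:f],None,fx=3,fy=3)[:,:,::-1])
E
```

```text
clock: 4.57
tool_pos: [0.5458, 0.2364, 0.2149]
ee_rot: [[-0.994, 0.111, 0.0], [0.111, 0.994, 0.0], [-0.0, 0.0, -1.0]]
contact_force: [0.4, 0.2, 0.3]
finger_gap: -0.001
grip_force: 0.0
t 4.5667 p [0.5458 0.2364 0.2149] F [0.4 0.2 0.3] yaw_y 83.64 gap -0.0014715866354083874
[0.548 0.235 0.21 ] units [-0.0031 -0.0016  0.0065]
```

View pics/scene2.png

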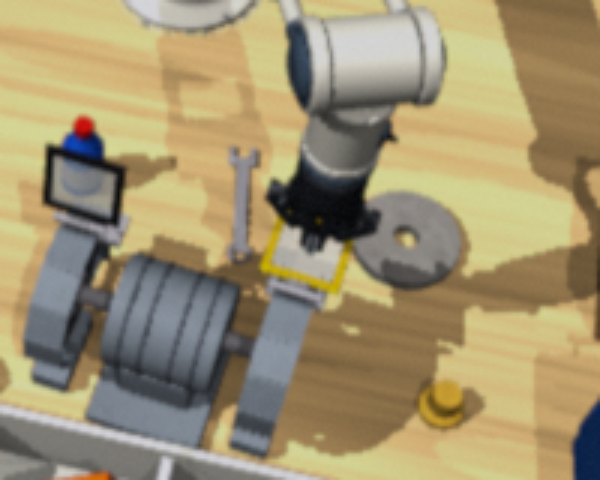

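```bash
python3 - <<'E'
from h import *
d=pickle.load(open('c0.pkl','rb'))
H=np.array([.613,.228]);ux=np.array([.9945,-.105]);uy=np.array([.105,.9945])
for th in(.46,1.2,1.5,1.8):
  for s in(-1,1):
    p=[*(H-ux*.115*np.sin(th)+s*.045*uy),.225+.115*np.cos(th)]
    print(th,s,((proj(d['scene'],p)-(290,130))*3).round(),((proj(d['top'],p)-(150,120))*3).round())
E
```

```text
0.46 -1 [278. 193.] [218. 182.]
0.46 1 [361. 218.] [112. 174.]
1.2 -1 [284. 182.] [226. 260.]
1.2 1 [363. 206.] [125. 253.]
1.5 -1 [282. 193.] [233. 275.]
1.5 1 [360. 216.] [135. 267.]
1.8 -1 [277. 211.] [241. 278.]
1.8 1 [354. 234.] [146. 271.]
```

View pics/top2.png

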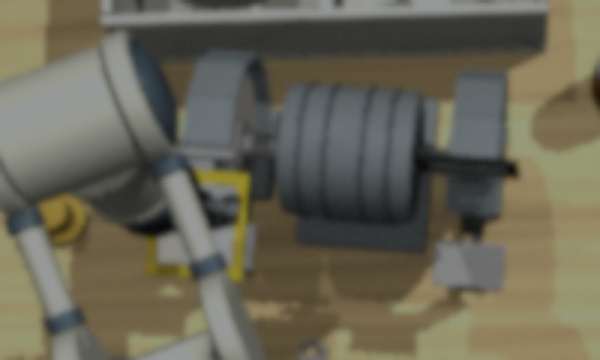

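The top view shows the yellow frame now nearly level, with its free edge at crop row 275 and its arrival at the stop expected around row 275. I'll press gently until the stop pushes back.

```bash
python3 -m jog '[[0,0,0.003,0,0,0,0],[0,0,0.003,0,0,0,0],[0,0,0,0,0,0,0]]' | grep -E 'tool_pos|force'; python3 -m jog '[[0,0,0.003,0,0,0,0],[0,0,0,0,0,0,0]]' | grep -E 'tool_pos|contact'
```

```text
tool_pos: [0.5459, 0.2364, 0.2141]
contact_force: [-3.9, -1.2, 13.0]
grip_force: 6.9
tool_pos: [0.546, 0.2365, 0.214]
contact_force: [-7.1, -2.1, 19.6]
```

Contact at the height predicted for the stop, and the force lies along the pane's normal at 1.8 rad. Next: back off and travel to the button.

```bash
python3 -m jog '[[0,0,-0.02,0,0,0,0],[0,0,-0.04,0,0,0,0],[0,0,-0.045,0,0,0,0],[0,0,-0.045,0,0,0,0],[0,0,-0.045,0,0,0,0],[0,0,-0.045,0,0,0,0],[0,0,-0.035,0,0,0,0],[0,0,0,0,0,0,0]]' | grep -E 'tool_pos|contact'; python3 - <<'E'
from h import *
todo((.5075,-.268,.42),(.5075,-.268,.085))
from workcell import viewer
d={n:viewer.camera(n) for n in('scene','top')};pickle.dump(d,open('c1.pkl','wb'))
cv2.imwrite('pics/t3.png',cv2.resize(d['top']['pixels'][120:240,150:350],None,fx=3,fy=3)[:,:,::-1])
E
```

```text
tool_pos: [0.5457, 0.2364, 0.4211]
contact_force: [-0.1, 0.3, 0.8]
t 5.75 p [0.5457 0.2364 0.4211] F [-0.1  0.3  0.8] yaw_y 83.63 gap -0.0017590908258478938
[ 0.507 -0.268  0.42 ] units [-0.024  -0.674  -0.0012]
[ 0.507 -0.268  0.085] units [ 0.0038 -0.0018  0.4466]
```

View pics/t3.png

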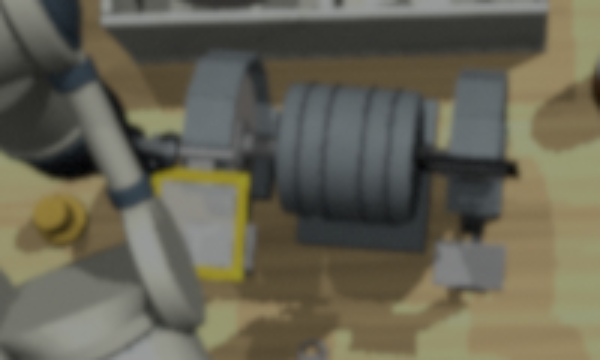

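The yellow shield stays down after release: free-edge corner at (243,279), predicted (241,278) for 1.8 rad. Black shield is unchanged. Moving over the button.

```bash
python3 -m jog '[[-0.0012,-0.0337,0,0,0,0,0],[-0.0012,-0.0337,0,0,0,0,0],[-0.0012,-0.0337,0,0,0,0,0],[-0.0012,-0.0337,0,0,0,0,0],[-0.0012,-0.0337,0,0,0,0,0],[-0.0012,-0.0337,0,0,0,0,0],[-0.0012,-0.0337,0,0,0,0,0],[-0.0012,-0.0337,0,0,0,0,0],[-0.0012,-0.0337,0,0,0,0,0],[-0.0012,-0.0337,0,0,0,0,0]]' | grep tool_pos
python3 -m jog '[[-0.0012,-0.0337,0,0,0,0,0],[-0.0012,-0.0337,0,0,0,0,0],[-0.0012,-0.0337,0,0,0,0,0],[-0.0012,-0.0337,0,0,0,0,0],[-0.0012,-0.0337,0,0,0,0,0],[-0.0012,-0.0337,0,0,0,0,0],[-0.0012,-0.0337,0,0,0,0,0],[-0.0012,-0.0337,0,0,0,0,0],[-0.0012,-0.0337,0,0,0,0,0],[-0.0012,-0.0337,0,0,0,0,0],[0,0,0,0,0,0,0]]' | grep -E 'tool_pos|rot'
python3 -m jog '[[0,0,0.04,0,0,0,0],[0,0,0.04,0,0,0,0],[0,0,0.04,0,0,0,0],[0,0,0.04,0,0,0,0],[0,0,0.04,0,0,0,0],[0,0,0.04,0,0,0,0],[0,0,0.04,0,0,0,0],[0,0,0.04,0,0,0,0],[0,0,0.04,0,0,0,0],[0,0,0.02,0,0,0,0],[0,0,0,0,0,0,0]]' | grep -E 'tool_pos|contact'
python3 -c "
from h import *
from workcell import viewer
todo((.5075,-.268,.08),(.5075,-.268,.067))
c=viewer.camera('scene');cv2.imwrite('pics/s4.png',cv2.resize(c['pixels'][120:260,180:340],None,fx=4,fy=4)[:,:,::-1])"
```

```text
tool_pos: [0.5263, -0.0169, 0.4119]
tool_pos: [0.507, -0.2719, 0.4103]
ee_rot: [[-0.993, 0.115, -0.006], [0.115, 0.993, 0.002], [0.006, 0.001, -1.0]]
tool_pos: [0.5046, -0.2655, 0.1219]
contact_force: [-0.5, 0.3, -0.4]
t 8.5167 p [ 0.5046 -0.2655  0.1219] F [-0.5  0.3 -0.4] yaw_y 83.66 gap 0.0024736119986019218
[ 0.507 -0.268  0.08 ] units [-0.0048 -0.0032  0.0558]
[ 0.507 -0.268  0.067] units [-0.0002 -0.0001  0.0173]
```

View pics/s4.png

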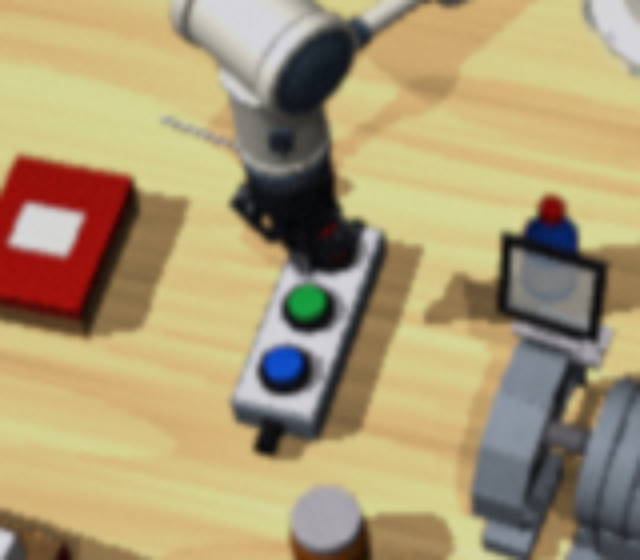

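The fingertip at (305,270) is above the green cap at (305,303), clear of red and blue. Descending.

```bash
python3 -m jog '[[-0.0024,-0.0016,0.02,0,0,0,0],[-0.0024,-0.0016,0.02,0,0,0,0],[0,0,0.018,0,0,0,0],[0,0,0,0,0,0,0],[0,0,0,0,0,0,0]]' | grep -E 'tool_pos|contact'
python3 -m jog '[[0,0,0.003,0,0,0,0],[0,0,0.003,0,0,0,0],[0,0,0.003,0,0,0,0],[0,0,0,0,0,0,0],[0,0,0,0,0,0,0]]' | grep -E 'tool_pos|contact'
```

```text
tool_pos: [0.5106, -0.2704, 0.0858]
contact_force: [0.3, -0.4, 0.1]
tool_pos: [0.5109, -0.2707, 0.0793]
contact_force: [-0.6, -0.2, -0.1]
```

```bash
python3 -m jog '[[0.004,0.003,0.003,0,0,0,0],[0,0,0.003,0,0,0,0],[0,0,0.003,0,0,0,0],[0,0,0.003,0,0,0,0],[0,0,0,0,0,0,0],[0,0,0,0,0,0,0]]' | grep -E 'tool_pos|contact'
python3 -m jog '[[0,0,0.003,0,0,0,0],[0,0,0.002,0,0,0,0],[0,0,0,0,0,0,0],[0,0,0,0,0,0,0]]' | grep -E 'tool_pos|contact'
python3 -m jog '[[0,0,0.002,0,0,0,0],[0,0,0,0,0,0,0],[0,0,0,0,0,0,0]]' | grep -E 'tool_pos|contact'
```

```text
tool_pos: [0.508, -0.2681, 0.0698]
contact_force: [-0.2, 0.3, -0.4]
tool_pos: [0.5085, -0.2683, 0.0668]
contact_force: [0.3, -0.4, 2.1]
tool_pos: [0.5085, -0.2683, 0.0653]
contact_force: [-0.0, -0.0, 2.3]
```

```bash
python3 -m jog '[[0,0,0.002,0,0,0,0],[0,0,0.002,0,0,0,0],[0,0,0,0,0,0,0],[0,0,0,0,0,0,0]]' | grep -E 'tool_pos|contact'
python3 -m jog '[[0,0,0.0015,0,0,0,0],[0,0,0,0,0,0,0],[0,0,0,0,0,0,0]]' | grep -E 'tool_pos|contact'
python3 -m jog '[[0,0,0.0015,0,0,0,0],[0,0,0,0,0,0,0],[0,0,0,0,0,0,0]]' | grep -E 'tool_pos|contact'
```

```text
tool_pos: [0.5085, -0.2683, 0.0623]
contact_force: [0.8, -1.2, 4.0]
tool_pos: [0.5085, -0.2683, 0.062]
contact_force: [0.1, 0.2, 8.5]
tool_pos: [0.5085, -0.2683, 0.0619]
contact_force: [-3.5, 2.1, 12.9]
```

Fully in: the tip stopped at z = 62 mm with the force rising past 5 N. Withdraw upward.

```bash
python3 -m jog '[[0,0,-0.01,0,0,0,0],[0,0,-0.02,0,0,0,0],[0,0,-0.03,0,0,0,0],[0,0,-0.04,0,0,0,0],[0,0,-0.04,0,0,0,0],[0,0,-0.04,0,0,0,0],[0,0,-0.04,0,0,0,0],[0,0,-0.04,0,0,0,0],[0,0,0,0,0,0,0],[0,0,0,0,0,0,0],[0,0,0,0,0,0,0],[0,0,0,0,0,0,0]]' | grep -E 'clock|tool_pos|contact'
python3 - <<'E'
from workcell import viewer
import cv2
c=viewer.camera('scene');cv2.imwrite('pics/s5.png',cv2.resize(c['pixels'][130:290,180:460],None,fx=2.8,fy=2.8)[:,:,::-1])
E
```

```text
clock: 12.32
tool_pos: [0.5077, -0.2678, 0.2522]
contact_force: [0.1, 0.4, 0.5]
```

View pics/s5.png

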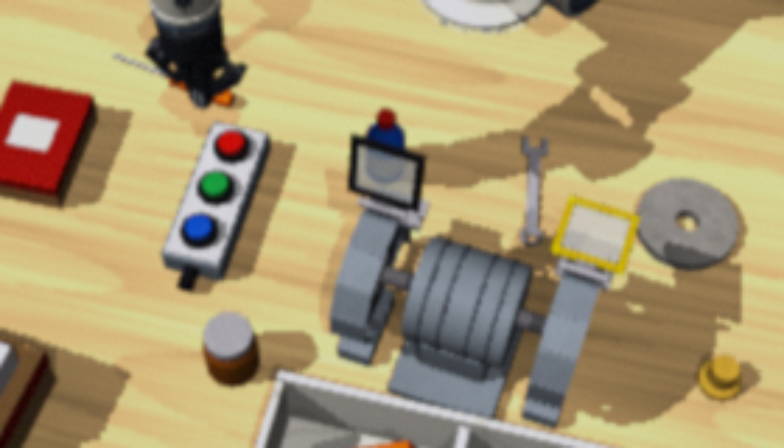

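The yellow shield is down at (595,232), the black one still up at (387,172), the buttons are out at (231,143), (215,185) and (199,229), and nothing loose has moved.

```bash
python3 -c "from workcell import workorder;print(workorder.close_job())"
```

```text
the job is handed in; nothing more can be done
None
```

Job handed in at about 12 s: the yellow shield is down on its stop, the green button was pressed fully in and released, the arm is clear, and the final picture shows nothing else moved.

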